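Close the contact-print frame past its ratchet

TASK

Close the contact-print frame: press the thumb tab of the ratchet pawl fully down with the fingertips so that the pawl swings clear of the toothed wheel, then push the front bar of the raised lid down, gently and without slamming it, until the lid lies fully shut. Only press and push: do not pull the lid up, and leave the jars, cup, tape and tools on the table where they are.

Things in the scene. Friction and masses are not known exactly. Their poses are not given: they have to be found in the camera images.
- frame: The bed of the contact-print frame: a fixed wooden block 260 x 210 x 70 mm (x, y, height). Origin at the centre of its underside, on the table. Its x axis points from the front of the frame (the lid's free edge, towards the robot) to the hinge at the back, y to its left, z up.
- lid (a joint): Angle of the lid about its hinge (rad): 0 = fully shut and level, growing as the lid rises; it starts propped up at 0.60 to 0.70. The hinge is stiff: the lid stays where it is left. Once the pawl is free about 1 to 5 N downwards on the front bar lowers it; with the pawl in the teeth it goes down at most about 0.14 and then stops dead.
- lid_hinge (a point): Point on the hinge axis at mid width, 85 mm above the table, 110 mm behind the bed's centre along the frame's x. The axis runs along the frame's y.
- lid_bar (a point): Centre of the top face of the lid's front bar (28 mm deep, 200 mm long), the place to push; moves with the lid. It lies 225 mm from the hinge axis along the lid and 9 mm above the lid's mid plane: 94 mm above the table when shut. The lid is an aluminium rim, 18 mm thick, 239 x 200 mm, with a clear pane. Site x: along the lid to the hinge; y along the bar; z out of the top face.
- pawl (a joint): Angle of the ratchet pawl (rad): 0 = nose in the teeth, 0.45 = fully pressed, at its stop. It is clear of the teeth from about 0.2. A stiff pivot with no spring: it stays where it is left. Some 4 N on the tab moves it, up to about 12 N if the lid has been pushed down onto the pawl.
- pawl_tab (a point): Centre of the top of the pawl's thumb tab: dark steel plate 34 x 40 x 6 mm at the frame's left (+y), 75 mm outside the lid's edge; moves with the pawl. 70 mm above the table when engaged, 34 mm fully pressed. It turns about a level pivot (along frame y) 75 mm behind (frame +x) and 30 mm below the engaged tab. The toothed wheel (radius 59 mm) is on the hinge axis, 50 mm nearer the lid than the tab.
- jar_a: Bystander: ink jar, dark, 64 mm across, 85 mm tall. Origin under its centre.
- jar_b: Bystander: ink jar, grey with a white cap, 64 mm across, 85 mm tall. Origin under its centre.
- tape: Bystander: tape roll lying flat, 90 mm across, 24 mm high. Origin under its centre.
- squeegee: Bystander: wooden squeegee with rubber blade lying flat, 200 mm long (its x), 60 mm wide, 24 mm high. Origin on its underside.
- palette_knife: Bystander: spatula lying along its x, 200 mm long. Origin on its underside.
- cup: Bystander: white cup, 76 mm across, 80 mm tall. Origin under its centre.
- brush: Bystander: brush lying along its x, 190 mm long. Origin on its underside.

How it is judged:
On the way, in this order (a step that is already met when the one before it is completed fails the run):
1. the pawl is pressed clear of the teeth while the lid is still raised (value of joint pawl above 0.3 rad and value of joint lid above 0.4 rad), for 0.1 s.
2. the lid is pushed shut (value of joint lid below 0.04 rad and value of joint pawl above 0.3 rad), for 0.2 s.
At the end, for the whole second after the job is handed in: The lid is shut (lid joint under 0.04 rad, about 9 mm at the front bar) and at rest, the pawl is still pressed free (over 0.30 rad), and every bystander is within 25 mm of where it began (all of step 2 and velocity of joint lid between -0.05 and 0.05 rad/s and distance of each of jar_a, jar_b, tape, squeegee, palette_knife, cup, brush from where it was at the start of the episode below 0.025 m); the robot touches nothing.
It fails at once if the lid is lifted (over 0.80 rad) (value of joint lid above 0.8 rad).
It fails at once if the lid is slammed (faster than 2 rad/s downwards) (velocity of joint lid below -2 rad/s).
It fails at once if a bystander is lifted, knocked over or pushed away (distance of any of jar_a, jar_b, tape, squeegee, palette_knife, cup, brush from where it was at the start of the episode above 0.025 m).
It also fails if it takes over 53 s, if anything falls off the work surface, if the arm or the gripper's body presses on something with over 40 N, if the wrist force passes 120 N, or if a joint passes its speed limit or range.

ROBOT

A 6-joint arm with a two-finger parallel gripper is mounted at the origin on the work surface. World frame = base frame: x ahead of the robot, y to its left, z up, the work surface at z = 0. Lengths are in m, angles in rad, forces in N, time in s.
With the tool pointing down it reaches from about 0.35 to 1 m from the base axis. Payload 7.1 kg.
Tool frame: the origin (TCP) lies between the finger pads; the fingertips stand 14 mm ahead of it and the grasp point (between the pads) lies 5 mm behind it; y points along the fingers, x is the direction in which the jaws open and shut, and the axes are right-handed (so a half turn about y gives the same grasp; the last joint's range is limited). The gripper opens to 85 mm and grips with 20 to 120 N. Pads are 22 mm wide; open, the fingers measure 114 mm over their backs; the gripper's body (76 mm by 85 mm) begins 54 mm behind the grasp point. The pads swing forward as they close: fully open they stand 13 mm farther back than shut.
Start: joints at [1.199, 0.423, 1.63, -0, 1.089, -0.019], TCP at [0.216, 0.587, 0.245] pointing down, gripper open.
Joint ranges: [-3, 3], [-0.9, 2.11], [0.09, 2.58], [-1.31, 4.45], [0.11, 2.69], [-2.54, 2.54]. Speed limits (rad/s): [2.39, 2.39, 3.01, 3.14, 3.14, 3.14].

INTERFACE

Orientations are given as a rotation vector (axis times angle).
In Python, from workcell import arm gives the robot as it stands.
- The arm moves only by the tool carry_out, never from a script. Its argument "motion" is a list of rows, each a list of 4 numbers: the shift along the tool's x, y, z in m, then the turn about the tool's y in rad. A call has 1 to 8 rows; each row is the pose to reach, as a shift and turn from the pose commanded when the call began, along the tool's axes at that moment; what a row does not reach only later rows make up. A row lasts 1/8 s, in which the tool goes at most 62.5 mm and 10.7 degrees, less where a joint would pass 70% of its speed; a pose out of reach is approached as far as the arm can. A call with a gripper value outside its range is refused whole. "claw" is the closure in counts, from 0 (fully open) to 255 (shut), set as the call begins (left out, the last holds). The fingers move at their own pace and stop on an object; "squeeze" is the grip in N (left out, the last holds). Time passes only in rows, so rows that repeat a pose let the fingers close. It gives the time, the measured TCP pose, the force and the opening at its end, in the units of the state.
- arm.get_state(): the state, without advancing time (a new reading comes with each control period).
- arm.capture(name): name is "side" or "top"; returns a dict with "image" (480x640x3 uint8, red, green, blue), "range_z" (480x640 float32, m along the optical axis (not along the pixel's ray), 0 where there is no reading), "K" (3x3 intrinsics, pixels), "k1" (the pictures are not rectified: a ray, as slopes to the right and down, at radius r is drawn at 1 + k1 r^2 times it, then the intrinsics apply), "cam_to_world" (4x4, takes a point from camera to world coordinates). Camera axes: x right, y up, looking along -z (the intrinsics and any distortion apply to the point x, -y, -z); pixel columns grow to the right and rows downward; lengths in m; the calibration is good to about 2 mm. A picture is of the moment at which its call begins.
- arm.job_done(): hands the job in, once; it reports no verdict.
The state is a dict: "time_s": time; "joints": joint angles; "qvel": joint speeds; "tau": joint torques, N m; "tcp_pos": TCP position; "orientation": TCP orientation; "ft_force": force on the tool from outside, world axes, zero at the start; "ft_torque": the same for the moment, N m; "grip_width": finger opening in m.
Only numpy, scipy, OpenCV 4.12 (cv2) and the standard library are available. Lean on these libraries where they do the work, as an engineer would, in place of code of your own. Each camera call takes 0.05 s, during which the arm holds its last target.

## Working session

There is one attempt and no reset: what is moved stays moved. The work goes in short steps, Python scripts to look and compute and a tool call to move; the robot and the scene stay as the last step left them, time stands still between calls to the robot, and variables do not carry over. Pictures are saved under pics/ and viewed, and the job is handed in when it is done.

Besides the shell and the picture viewer there is one more tool, called after "Emit:" by a JSON object that holds its "name" and its "arguments", one argument or row to a line. carry_out: Moves the arm, as the interface text tells. Its arguments: {"type":"object","properties":{"motion":{"type":"array"},"claw":{"type":"number"},"squeeze":{"type":"number"}},"required":["motion"]}

```bash
mkdir -p pics; ls; python3 - <<'E'
from workcell import arm
import cv2,numpy as np
s=arm.get_state();print({k:np.round(v,3) for k,v in s.items()})
for n in("side","top"):
    c=arm.capture(n);cv2.imwrite(f"pics/{n}0.png",c["image"][:,:,::-1]);np.savez(f"{n}0.npz",**c)
    print(n,c["K"],c["k1"],np.round(c["cam_to_world"],3),(c["range_z"]>0).mean())
E
```

```text
pics
{'time_s': np.float64(0.0), 'joints': array([ 1.199,  0.424,  1.631, -0.   ,  1.089, -0.019]), 'qvel': array([-0.001, -0.003, -0.001,  0.001,  0.001, -0.002]), 'tau': array([-5.0000e-03, -5.5739e+01, -2.8174e+01, -0.0000e+00,  7.0000e-03,
       -0.0000e+00]), 'tcp_pos': array([0.216, 0.586, 0.245]), 'orientation': array([-1.357, -0.945,  0.947]), 'ft_force': array([ 0.349, -0.132,  0.027]), 'ft_torque': array([-0.046,  0.027,  0.048]), 'grip_width': np.float64(0.085)}
side [[618.16330277   0.         318.55603504]
 [  0.         618.16330277 245.85896435]
 [  0.           0.           1.        ]] -0.1548059749368625 [[ 0.915  0.266 -0.304  0.183]
 [-0.404  0.611 -0.681 -0.824]
 [ 0.004  0.746  0.666  0.937]
 [ 0.     0.     0.     1.   ]] 0.9960416666666667
top [[517.53565967   0.         320.66965357]
 [  0.         517.53565967 232.06625386]
 [  0.           0.           1.        ]] 0.012629843641296514 [[-0.007  0.999 -0.051  0.533]
 [-0.999 -0.005  0.035  0.074]
 [ 0.035  0.052  0.998  0.985]
 [ 0.     0.     0.     1.   ]] 0.9959635416666667
```

View pics/side0.png

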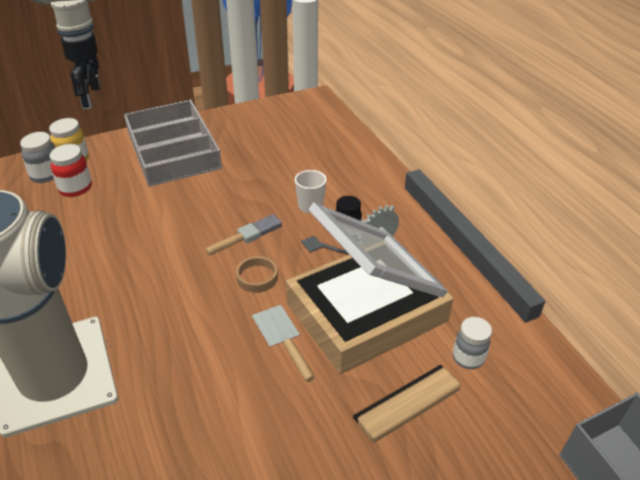

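View pics/top0.png

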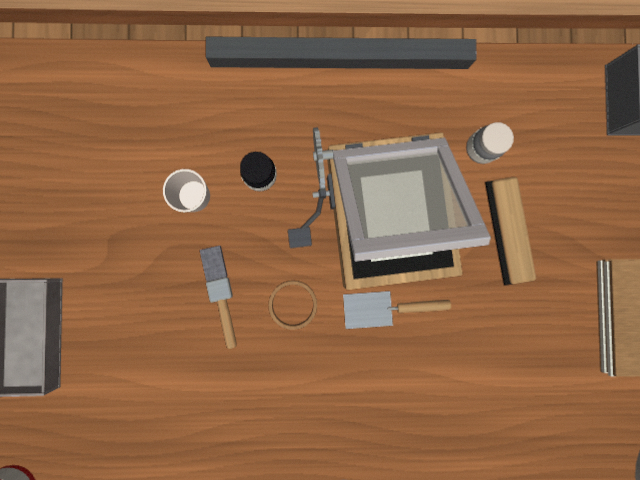

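```bash
python3 - <<'E'
from scipy.spatial.transform import Rotation as R
from workcell import arm
import numpy as np
print(R.from_rotvec(arm.get_state()["orientation"]).as_matrix().round(3))
E
```

```text
[[ 0.346 -0.001 -0.938]
 [ 0.938 -0.001  0.346]
 [-0.001 -1.     0.   ]]
```

The side view shows the raised lid, with its front bar running from about (315,210) to (375,270), and the tab at about (312,243). In the top view the tab is at about (299,237), the front bar runs from (355,250) to (488,240), the dark jar is at (257,170) and the tape is at (293,305). Next I'll measure the tab, the bar and the frame.

```bash
cat > h.py <<'E'
import numpy as np,cv2
def load(n): return dict(np.load(n+".npz"))
def rays(c,uv):
    K=c["K"];d=(np.asarray(uv,float).reshape(-1,2)-K[[0,1],2])/[K[0,0],K[1,1]]
    s=d.copy()
    for _ in range(20):
        s=d/(1+c["k1"]*(s**2).sum(1,keepdims=True))
    return np.c_[s[:,0],-s[:,1],-np.ones(len(s))]
def toworld(c,uv,z):  # z depth per point
    M=c["cam_to_world"];return (rays(c,uv)*np.asarray(z).reshape(-1,1))@M[:3,:3].T+M[:3,3]
def plane(c,uv,h):
    M=c["cam_to_world"];d=rays(c,uv)@M[:3,:3].T;o=M[:3,3]
    return o+d*((h-o[2])/d[:,2])[:,None]
def tri(c1,u1,c2,u2):
    A=[];b=[]
    ds=[];os=[]
    for c,u in((c1,u1),(c2,u2)):
        M=c["cam_to_world"];d=(rays(c,u)@M[:3,:3].T)[0];d/=np.linalg.norm(d);P=np.eye(3)-np.outer(d,d)
        A.append(P);b.append(P@M[:3,3]);ds.append(d);os.append(M[:3,3])
    p=np.linalg.lstsq(np.vstack(A),np.hstack(b),rcond=None)[0]
    gap=abs(np.dot(os[1]-os[0],np.cross(*ds)/np.linalg.norm(np.cross(*ds))))
    return p,gap
def cloud(c):
    v,u=np.mgrid[:480,:640];return toworld(c,np.c_[u.ravel(),v.ravel()],c["range_z"].ravel()).reshape(480,640,3)
E
python3 - <<'E'
from h import *
t=load("top0");s=load("side0")
P=cloud(t);Q=cloud(s)
for n,C,roi in(("top",P,(225,250,285,314)),("side",Q,(230,256,298,326))):
    r=C[roi[0]:roi[1],roi[2]:roi[3]]
    c=(t if n=="top" else s)["image"][roi[0]:roi[1],roi[2]:roi[3]].astype(int)
    m=(abs(c[...,0]-c[...,2])<28)&(c.sum(2)<330)
    ys,xs=np.nonzero(m);k,l,st,ce=cv2.connectedComponentsWithStats(m.astype(np.uint8))
    i=1+st[1:,4].argmax();print(n,st[i],ce[i]+[roi[2],roi[0]],"median pt",np.median(r[l==i],0).round(4), r[l==i].min(0).round(3),r[l==i].max(0).round(3))
for n,c,(x0,x1,y0,y1) in(("top",t,(270,500,120,290)),("side",s,(280,460,180,370))):
    cv2.imwrite(f"pics/{n}crop.png",cv2.resize(c["image"][y0:y1,x0:x1,::-1],None,fx=3.4 if n=="top" else 3.1,fy=3.4 if n=="top" else 3.1,interpolation=cv2.INTER_CUBIC))
print("bed/table check", P[300,550],P[262,400],P[240,422],P[205,395])
E
```

```text
top [  3   0  24  23 429] [299.4988345  236.64801865] median pt [0.5715 0.0781 0.0694] [0.533 0.059 0.002] [0.593 0.099 0.985]
side [  4   6  24  16 206] [312.51456311 243.67961165] median pt [0.5695 0.0744 0.0692] [ 0.183 -0.824  0.061] [0.595 0.098 0.937]
bed/table check [ 0.45092588 -0.39969089  0.00115353] [ 0.52611744 -0.09791131  0.07600502] [ 0.55904738 -0.09997961  0.23798743] [ 0.61694317 -0.0728781   0.17363596]
```

View pics/topcrop.png

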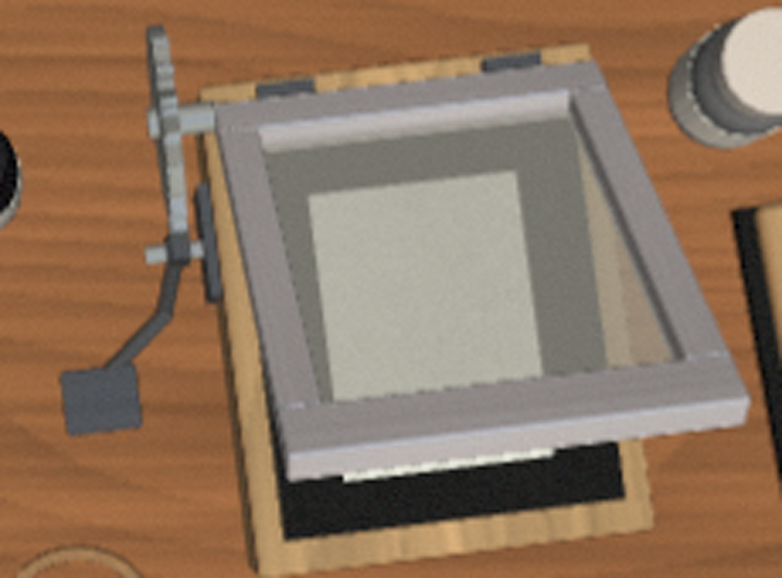

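View pics/sidecrop.png

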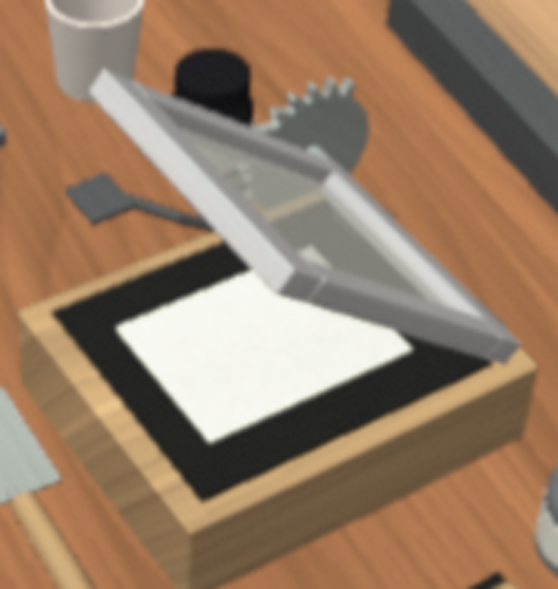

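```bash
python3 - <<'E'
from h import *
t=load("top0");s=load("side0")
P=cloud(t)
f=3.4
tu=lambda x,y:(x/f+270-.35,y/f+120-.35)
su=lambda x,y:(x/3.1+280-.35,y/3.1+180-.35)
# tab tri
print("tab tri",tri(t,(299.5,236.6),s,(312.5,243.7)))
# bed front corners at h .07
a=plane(t,[tu(262,573),tu(652,527)],.07);print("bed front corners",a.round(4),np.linalg.norm(a[1]-a[0]))
d=a[0]-a[1];yaw=np.arctan2(-d[0],d[1]);print("yaw",yaw)
print("side bed corners", plane(s,[su(190,535),su(22,315),su(535,365)],.07).round(4))
# lid corners tri
L={}
for n,p,q in(("FL",(287,453),(100,72)),("FR",(748,398),(283,285))): 
    L[n]=tri(t,tu(*p),s,su(*q));print(n,L[n])
# lid plane fit of front-bar cloud
m=np.zeros((480,640),np.uint8)
cv2.fillConvexPoly(m,np.array([tu(300,415),tu(300,440),tu(735,390),tu(725,362)],np.int32),1)
B=P[m>0];
c=np.median(B,0);B=B[np.linalg.norm(B-c,axis=1)<.13];c=B.mean(0);_,_,V=np.linalg.svd(B-c);print("bar mean",c.round(4),"normal",V[2].round(3),"long",V[0].round(3),"tilt",np.arccos(abs(V[2][2])))
x=np.array([np.cos(yaw),np.sin(yaw),0]);y=np.array([-x[1],x[0],0])
mid=a.mean(0);o=mid+x*.13;o[2]=0;print("frame origin",o)
tab=np.array([.5715,.078,.0694])-o;print("tab in frame",tab@x,tab@y)
h=o+x*.11;h[2]=.085
for th in(.6,.65,.7):
    print(th,h-.225*np.cos(th)*x+[0,0,.225*np.sin(th)]+.009*(np.sin(th)*x*1+np.array([0,0,np.cos(th)])))
print("shut bar",h-.225*x)
# clearances
for n,u in(("jar_a",(257,170)),("tape",(293,305)),("brush",(216,270)),("cup",(186,192)),("knife",(397,308))):
    print(n,plane(t,[u],.02))
E
```

```text
tab tri (array([0.5721433 , 0.07907675, 0.06541015]), np.float64(0.0004768850700654325))
bed front corners [[ 0.4806 -0.0038  0.07  ]
 [ 0.5029 -0.2085  0.07  ]] 0.20589103167950765
yaw 0.10809806558907477
side bed corners [[ 0.5009 -0.2119  0.07  ]
 [ 0.4786 -0.0081  0.07  ]
 [ 0.7564 -0.1783  0.07  ]]
FL (array([5.39118208e-01, 3.11502552e-04, 2.41422381e-01]), np.float64(0.0038901535734722084))
FR (array([ 0.55996993, -0.19875765,  0.23559138]), np.float64(0.0073987876412270545))
bar mean [ 0.5629 -0.0989  0.2353] normal [0.659 0.076 0.749] long [-0.112  0.994 -0.001] tilt 0.7248024428203831
frame origin [ 0.62098997 -0.09212863  0.        ]
tab in frame -0.030846321463258806 0.1744749581020551
0.6 [ 0.55078343 -0.09974752  0.21947258]
0.65 [ 0.55768944 -0.09899807  0.2283317 ]
0.7 [ 0.56502701 -0.09820179  0.23683256]
shut bar [ 0.50666121 -0.10453571  0.085     ]
jar_a [[0.69945846 0.15807736 0.02      ]]
tape [[0.44769162 0.09188264 0.02      ]]
brush [[0.51342334 0.23362433 0.02      ]]
cup [[0.65836517 0.28939253 0.02      ]]
knife [[ 0.44022305 -0.10155207  0.02      ]]
```

Emit:
{"name": "carry_out", "arguments": {
  "motion": [
    [-0.02,0,-0.03,0],
    [-0.055,0,-0.08,0],
    [-0.09,0,-0.13,0],
    [-0.125,0,-0.18,0],
    [-0.16,0,-0.23,0],
    [-0.195,0,-0.28,0],
    [-0.23,0,-0.33,0],
    [-0.25,0,-0.36,0]
  ],
  "claw": 255,
  "squeeze": 60
}}

```text
time_s: 1.1
tcp_pos: [0.4684, 0.2251, 0.2451]
orientation: [-1.357, -0.944, 0.944]
ft_force: [0.4, 0.1, 0.7]
grip_width: -0.0
```

Emit:
{"name": "carry_out", "arguments": {
  "motion": [
    [-0.03,0,-0.04,0],
    [-0.06,0,-0.085,0],
    [-0.085,0,-0.125,0],
    [-0.099,0.02,-0.146,0],
    [-0.099,0.06,-0.146,0],
    [-0.099,0.1,-0.146,0],
    [-0.099,0.12,-0.146,0],
    [-0.099,0.12,-0.146,0]
  ]
}}

```text
time_s: 2.1
tcp_pos: [0.5687, 0.0839, 0.1235]
orientation: [-1.354, -0.942, 0.948]
ft_force: [0.1, 1.1, -1.0]
grip_width: 0.0001
```

```bash
python3 - <<'E'
from workcell import arm
import cv2,numpy as np
s=arm.get_state();print(s["tcp_pos"],s["ft_force"])
for n,(x0,x1,y0,y1) in(("side",(240,460,140,300)),("top",(200,400,120,280))):
    c=arm.capture(n);np.savez(n+"1.npz",**c);cv2.imwrite(f"pics/{n}1.png",cv2.resize(c["image"][y0:y1,x0:x1,::-1],None,fx=3,fy=3))
E
```

```text
[0.56871179 0.08394162 0.12346796] [ 0.14416516  1.06553421 -0.98614112]
```

View pics/side1.png

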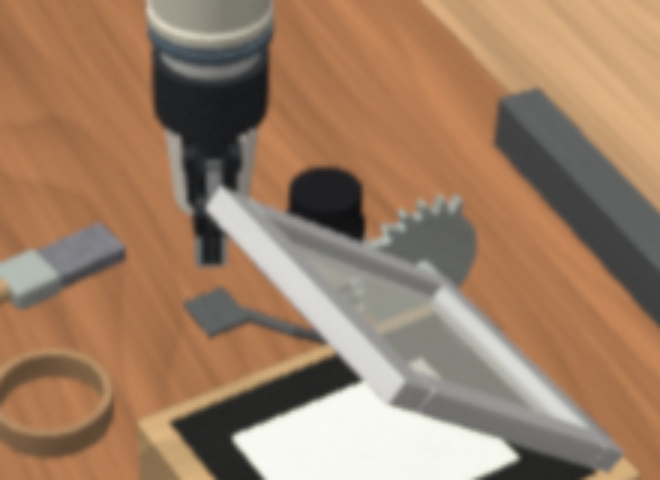

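View pics/top1.png

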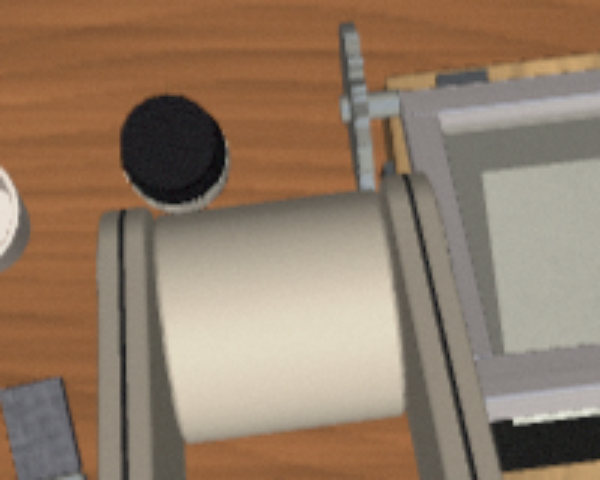

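The side view shows the closed fingertips at crop (210,262), just above the tab at crop (215,310), with the lid's corner beside the fingers. Before lowering I'll check the clearance between the wrist and the lid from the depth images.

```bash
python3 - <<'E'
from h import *
from workcell import arm
yaw=.108;x=np.array([np.cos(yaw),np.sin(yaw)]);y=np.array([-x[1],x[0]]);o=np.array([.621,-.092])
fr=lambda p:np.stack([(p[...,:2]-o)@x,(p[...,:2]-o)@y,p[...,2]],-1)
print("tcp frame",fr(np.array(arm.get_state()["tcp_pos"])))
for n in("side","top"):
    P=fr(cloud(load(n+"1")));P0=fr(cloud(load(n+"0")))
    d=(load(n+"1")["range_z"]<load(n+"0")["range_z"]-.015)
    A=P[d]
    A=A[(A[:,2]<.6)&(A[:,2]>.09)]
    for z in np.arange(.09,.6,.03):
        k=A[(A[:,2]>=z)&(A[:,2]<z+.03)]
        if len(k)>5: print(n,round(z,2),len(k),"x",np.percentile(k[:,0],[2,98]).round(3),"y",np.percentile(k[:,1],[2,98]).round(3))
E
```

```text
tcp frame [-0.03126008  0.18065193  0.12569877]
side 0.09 114 x [-0.134  0.848] y [0.17  1.631]
side 0.12 149 x [-0.073  0.834] y [0.164 1.628]
side 0.15 69 x [-0.108  0.828] y [0.141 1.621]
side 0.18 183 x [-0.069  0.814] y [0.129 0.918]
side 0.21 236 x [-0.06   0.777] y [0.139 0.614]
side 0.24 759 x [-0.63  -0.004] y [0.064 0.187]
side 0.27 1099 x [-0.625 -0.008] y [0.063 0.189]
side 0.3 993 x [-0.615 -0.008] y [0.064 0.246]
side 0.33 1113 x [-0.605 -0.015] y [0.064 0.247]
side 0.36 1399 x [-0.594 -0.004] y [0.065 0.247]
side 0.39 1632 x [-0.559  0.007] y [0.117 0.247]
side 0.42 2011 x [-0.549  0.001] y [0.117 0.248]
side 0.45 2247 x [-0.539 -0.023] y [0.117 0.248]
side 0.48 2571 x [-0.53  -0.058] y [0.117 0.248]
side 0.51 2675 x [-0.521 -0.091] y [0.117 0.248]
side 0.54 2800 x [-0.513 -0.116] y [0.12  0.248]
side 0.57 2965 x [-0.504 -0.146] y [0.118 0.249]
top 0.39 144 x [-0.094  0.012] y [0.137 0.224]
top 0.42 3698 x [-0.084  0.01 ] y [0.127 0.234]
top 0.45 4401 x [-0.083 -0.007] y [0.124 0.237]
top 0.48 1448 x [-0.095 -0.038] y [0.122 0.238]
top 0.51 3161 x [-0.154 -0.072] y [0.121 0.237]
top 0.54 4503 x [-0.147 -0.103] y [0.121 0.237]
top 0.57 3325 x [-0.15  -0.124] y [0.131 0.225]
```

Emit:
{"name": "carry_out", "arguments": {
  "motion": [
    [0,0.015,0,0],
    [0,0.03,0,0],
    [0,0.037,0,0],
    [0,0.042,0,0],
    [0,0.046,0,0],
    [0,0.05,0.001,0],
    [0,0.054,0.001,0],
    [0,0.054,0.001,0]
  ]
}}

```text
time_s: 3.2
tcp_pos: [0.5684, 0.0843, 0.0711]
orientation: [-1.355, -0.944, 0.947]
ft_force: [-1.1, -0.7, 1.1]
grip_width: 0.0001
```

Emit:
{"name": "carry_out", "arguments": {
  "motion": [
    [0,0.004,0,0],
    [0,0.008,0.001,0],
    [0,0.012,0.002,0],
    [0,0.016,0.003,0],
    [0,0.018,0.003,0],
    [0,0.018,0.003,0]
  ]
}}

```text
time_s: 3.95
tcp_pos: [0.5668, 0.0855, 0.0533]
orientation: [-1.356, -0.946, 0.945]
ft_force: [-1.2, -3.0, 1.7]
grip_width: -0.0
```

```bash
python3 - <<'E'
from workcell import arm
import cv2,numpy as np
s=arm.get_state();print(s["tcp_pos"],s["ft_force"])
for n,(x0,x1,y0,y1) in(("side",(240,460,140,300)),):
    c=arm.capture(n);np.savez(n+"2.npz",**c);cv2.imwrite(f"pics/{n}2.png",cv2.resize(c["image"][y0:y1,x0:x1,::-1],None,fx=3,fy=3))
E
```

```text
[0.56679839 0.08552622 0.05334458] [-1.15206026 -2.95088339  1.7489537 ]
```

View pics/side2.png

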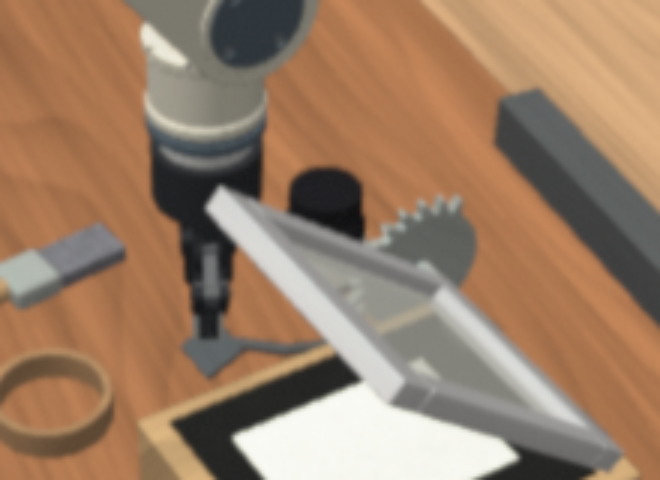

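The tab is moving down with the fingertips, which touch it at crop (210,335). I'll keep pressing to the stop.

Emit:
{"name": "carry_out", "arguments": {
  "motion": [
    [0,0.002,0,0],
    [0,0.004,0,0],
    [0,0.006,0,0],
    [0,0.007,0,0],
    [0,0.008,0,0],
    [0,0.008,0,0]
  ]
}}

```text
time_s: 4.75
tcp_pos: [0.5675, 0.0859, 0.0505]
orientation: [-1.357, -0.948, 0.944]
ft_force: [-17.6, -4.6, 54.7]
grip_width: -0.0001
```

It has reached the stop: 55 N at a tip height of about 0.036. I'll ease off and go up, then check the pawl.

Emit:
{"name": "carry_out", "arguments": {
  "motion": [
    [0,-0.006,0,0],
    [0,-0.015,0,0],
    [0,-0.05,0,0],
    [0,-0.1,0,0],
    [0,-0.15,0,0],
    [0,-0.21,0,0],
    [0,-0.26,0,0],
    [0,-0.26,0,0]
  ]
}}

```text
time_s: 5.75
tcp_pos: [0.569, 0.0863, 0.31]
orientation: [-1.36, -0.953, 0.939]
ft_force: [-0.6, 0.4, -0.8]
grip_width: 0.0001
```

```bash
python3 - <<'E'
from workcell import arm
from h import *
s=arm.get_state();print(s["tcp_pos"],s["ft_force"],s["joints"])
for n,(x0,x1,y0,y1) in(("side",(240,460,140,300)),):
    c=arm.capture(n);np.savez(n+"3.npz",**c);cv2.imwrite(f"pics/{n}3.png",cv2.resize(c["image"][y0:y1,x0:x1,::-1],None,fx=3,fy=3))
    I=c["image"].astype(int);m=(abs(I[...,0]-I[...,2])<28)&(I.sum(2)<330);r=np.zeros_like(m);r[238:275,295:330]=1;m&=r
    k,l,st,ce=cv2.connectedComponentsWithStats(m.astype(np.uint8));i=1+st[1:,4].argmax();print(st[i],ce[i],np.median(cloud(c)[l==i],0))
E
```

```text
[0.56898499 0.08625194 0.30995969] [-0.62889457  0.4019474  -0.75959777] [ 1.29538338e-01  2.77552628e-01  1.68555592e+00  4.91625200e-04
  1.16929272e+00 -1.08890074e+00]
[301 247  29  19 244] [312.21721311 255.66803279] [0.56798821 0.07332847 0.03580994]
```

View pics/side3.png

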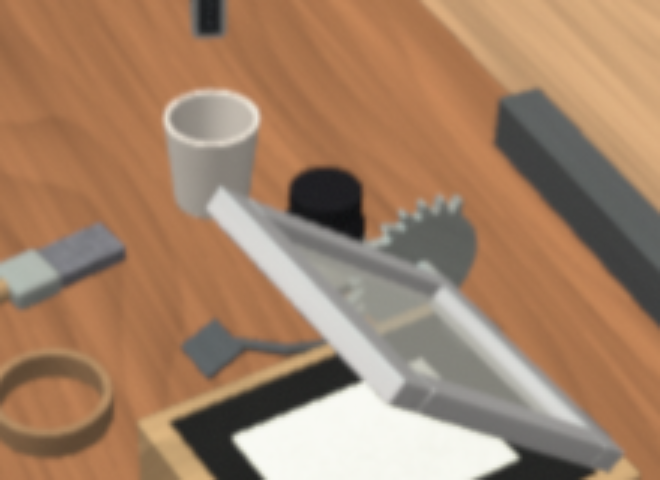

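The pawl is down: the tab reads z≈0.036, so fully pressed, and the lid is still raised. Moving over the front bar.

Emit:
{"name": "carry_out", "arguments": {
  "motion": [
    [-0.03,0,-0.01,0],
    [-0.075,0,-0.026,0],
    [-0.12,0,-0.042,0],
    [-0.155,0,-0.055,0],
    [-0.173,0.005,-0.062,0],
    [-0.173,0.025,-0.062,0],
    [-0.173,0.035,-0.062,0],
    [-0.173,0.035,-0.062,0]
  ]
}}

```text
time_s: 6.8
tcp_pos: [0.5642, -0.0974, 0.2688]
orientation: [-1.353, -0.944, 0.947]
ft_force: [0.3, -0.2, 0.9]
grip_width: 0.0001
```

```bash
python3 - <<'E'
from workcell import arm
from h import *
from scipy.spatial.transform import Rotation as R
s=arm.get_state();print(s["tcp_pos"],s["ft_force"]);print(R.from_rotvec(s["orientation"]).as_matrix().round(3))
for n,(x0,x1,y0,y1) in(("side",(240,460,140,300)),):
    c=arm.capture(n);cv2.imwrite(f"pics/{n}4.png",cv2.resize(c["image"][y0:y1,x0:x1,::-1],None,fx=3,fy=3))
E
```

```text
[ 0.56416954 -0.09744813  0.26884658] [ 0.30792166 -0.19351415  0.90901355]
[[ 0.345 -0.003 -0.939]
 [ 0.939  0.001  0.345]
 [-0.    -1.     0.003]]
```

View pics/side4.png

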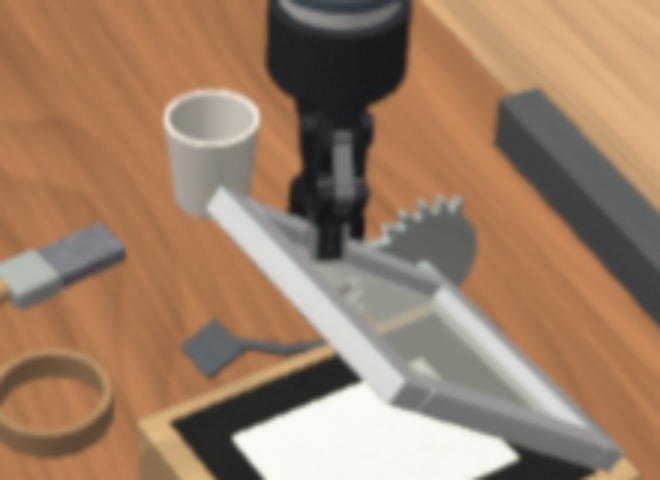

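Emit:
{"name": "carry_out", "arguments": {
  "motion": [
    [0,0.006,0,0],
    [0,0.012,0,0],
    [0,0.017,0,0],
    [-0.001,0.022,0.002,0],
    [-0.002,0.027,0.004,0],
    [-0.003,0.032,0.006,0],
    [-0.005,0.038,0.009,0],
    [-0.005,0.038,0.009,0]
  ]
}}

```text
time_s: 7.85
tcp_pos: [0.5546, -0.0999, 0.2322]
orientation: [-1.356, -0.945, 0.945]
ft_force: [0.7, 0.1, 1.2]
grip_width: -0.0
```

```bash
python3 - <<'E'
from workcell import arm
from h import *
s=arm.get_state();print(s["tcp_pos"],s["ft_force"])
for n,(x0,x1,y0,y1) in(("side",(240,460,140,300)),):
    c=arm.capture(n);cv2.imwrite(f"pics/{n}5.png",cv2.resize(c["image"][y0:y1,x0:x1,::-1],None,fx=3,fy=3))
E
```

```text
[ 0.55455954 -0.09989814  0.232243  ] [0.68344059 0.12289315 1.18296238]
```

View pics/side5.png

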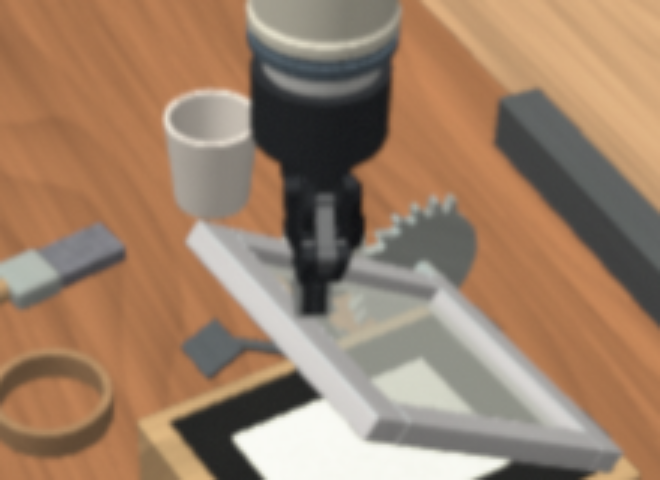

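The lid is following, with the tip on the bar at crop (312,310). I'll continue along the arc.

Emit:
{"name": "carry_out", "arguments": {
  "motion": [
    [-0.003,0.01,0.006,0],
    [-0.006,0.02,0.012,0],
    [-0.008,0.03,0.017,0],
    [-0.01,0.04,0.021,0],
    [-0.012,0.05,0.025,0],
    [-0.014,0.06,0.028,0],
    [-0.015,0.07,0.03,0],
    [-0.015,0.07,0.03,0]
  ]
}}

```text
time_s: 8.9
tcp_pos: [0.5198, -0.1032, 0.161]
orientation: [-1.353, -0.943, 0.947]
ft_force: [-0.7, 0.6, -1.1]
grip_width: 0.0001
```

```bash
python3 - <<'E'
from workcell import arm
from h import *
s=arm.get_state();print(s["tcp_pos"],s["ft_force"])
for n,(x0,x1,y0,y1) in(("side",(240,460,140,300)),):
    c=arm.capture(n);cv2.imwrite(f"pics/{n}6.png",cv2.resize(c["image"][y0:y1,x0:x1,::-1],None,fx=3,fy=3))
E
```

```text
[ 0.51984188 -0.10318452  0.16098077] [-0.71782703  0.61544357 -1.13959375]
```

View pics/side6.png

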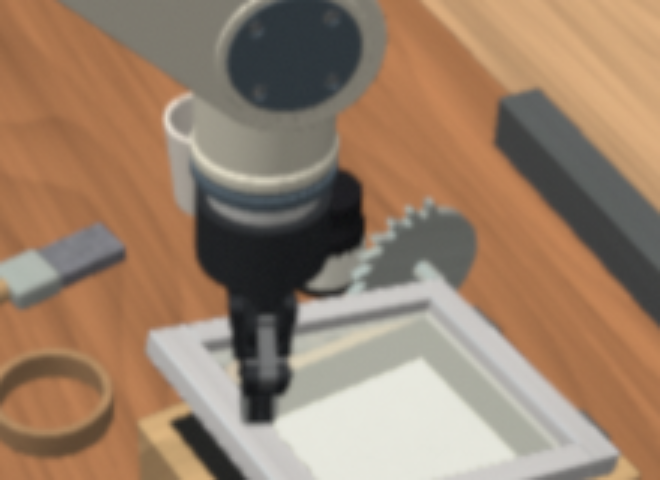

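The lid is about 0.25 rad above shut. The tip is still on the bar, at crop (258,415).

Emit:
{"name": "carry_out", "arguments": {
  "motion": [
    [-0.001,0.009,0.003,0],
    [-0.002,0.018,0.005,0],
    [-0.003,0.027,0.006,0],
    [-0.003,0.035,0.007,0],
    [-0.003,0.042,0.008,0],
    [-0.003,0.047,0.008,0],
    [-0.003,0.05,0.008,0],
    [-0.003,0.05,0.008,0]
  ]
}}

```text
time_s: 9.95
tcp_pos: [0.5122, -0.1033, 0.1118]
orientation: [-1.354, -0.945, 0.946]
ft_force: [0.1, 0.1, 0.2]
grip_width: -0.0002
```

Emit:
{"name": "carry_out", "arguments": {
  "motion": [
    [0,0.001,0,0],
    [0,0.002,0,0],
    [0,0.003,0,0],
    [0,0.004,0,0],
    [0,0.005,0,0],
    [0,0.005,0,0]
  ]
}}

```text
time_s: 10.7
tcp_pos: [0.5124, -0.1034, 0.1079]
orientation: [-1.355, -0.945, 0.946]
ft_force: [-6.1, 2.3, 11.8]
grip_width: 0.0004
```

Emit:
{"name": "carry_out", "arguments": {
  "motion": [
    [0,0.001,0,0],
    [0,0.001,0,0],
    [0,0.001,0,0]
  ]
}}

```text
time_s: 11.08
tcp_pos: [0.5125, -0.1034, 0.1078]
orientation: [-1.355, -0.945, 0.946]
ft_force: [-8.3, 2.5, 22.4]
grip_width: -0.0004
```

Emit:
{"name": "carry_out", "arguments": {
  "motion": [
    [0,-0.003,0,0],
    [0,-0.01,0,0],
    [0,-0.04,0,0],
    [0,-0.09,0,0],
    [0,-0.14,0,0],
    [0,-0.19,0,0],
    [0,-0.22,0,0],
    [0,-0.22,0,0]
  ]
}}

```text
time_s: 12.08
tcp_pos: [0.5143, -0.1039, 0.3292]
orientation: [-1.36, -0.95, 0.943]
ft_force: [-0.2, -0.3, -0.9]
grip_width: -0.0001
```

Emit:
{"name": "carry_out", "arguments": {
  "motion": [
    [0.03,0,0.03,0],
    [0.07,0,0.06,0],
    [0.11,0,0.09,0],
    [0.15,0,0.12,0],
    [0.19,0,0.14,0],
    [0.22,0,0.15,0],
    [0.24,0,0.16,0],
    [0.24,0,0.16,0]
  ]
}}

```text
time_s: 13.08
tcp_pos: [0.4449, 0.1778, 0.325]
orientation: [-1.354, -0.946, 0.949]
ft_force: [0.1, -0.4, -0.2]
grip_width: 0.0001
```

```bash
python3 - <<'E'
from workcell import arm
from h import *
s=arm.get_state();print(s["tcp_pos"],s["ft_force"])
for n,(x0,x1,y0,y1) in(("side",(160,520,140,440)),("top",(160,560,100,360))):
    c=arm.capture(n);np.savez(n+"9.npz",**c);cv2.imwrite(f"pics/{n}9.png",cv2.resize(c["image"][y0:y1,x0:x1,::-1],None,fx=2,fy=2))
E
```

```text
[0.4448581  0.17782795 0.32495598] [ 0.08061155 -0.38976032 -0.15091253]
```

View pics/side9.png

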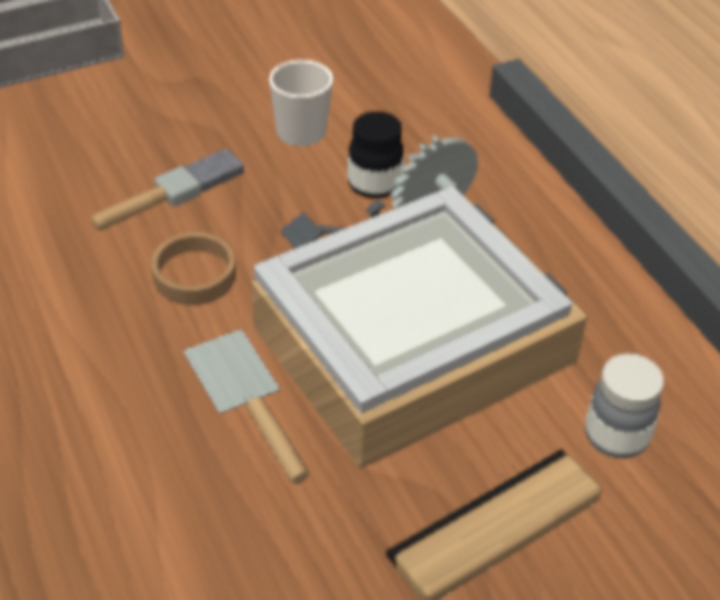

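View pics/top9.png

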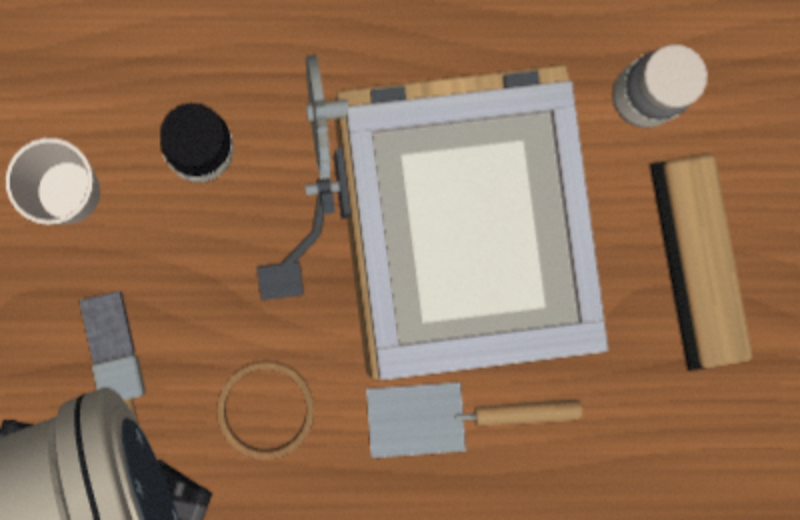

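The lid looks shut, with its bar front edge in the top crop running from (375,375) to (607,350), and the bystanders look unmoved. I'll check the heights before handing in.

```bash
python3 - <<'E'
from h import *
t=load("top9");P=cloud(t);s=load("side9");Q=cloud(s)
b=[(x/2+160,y/2+100) for x,y in[(400,362),(490,354),(580,342)]]
print("bar",[P[int(v),int(u)].round(4) for u,v in b],"back",[P[int(100+y/2),int(160+x/2)].round(4) for x,y in[(380,117),(540,98)]])
print("tab top",np.median(P[234:246,293:307].reshape(-1,3),0),"side",np.median(Q[252:259,308:316].reshape(-1,3),0))
I0,I1=load("side0")["image"],s["image"]
for n,(x0,x1,y0,y1) in dict(tape=(230,283,250,298),brush=(203,284,210,256),knife=(248,315,300,382),sq=(350,465,362,440),jar_b=(450,495,315,370),cup=(292,330,168,200)).items():
    print(n,np.abs(I0[y0:y1,x0:x1].astype(int)-I1[y0:y1,x0:x1]).mean().round(1))
E
```

```text
bar [array([ 0.4941, -0.0248,  0.0939]), array([ 0.5004, -0.1027,  0.0943]), array([ 0.51  , -0.182 ,  0.0916])] back [array([ 0.7071, -0.0095,  0.0963]), array([ 0.7228, -0.1496,  0.0965])]
tab top [0.56741564 0.0783437  0.03644774] side [0.56863384 0.07653959 0.03653969]
tape 3.0
brush 3.2
knife 4.2
sq 3.2
jar_b 3.4
cup 3.7
```

Everything checks: bar at about 0.094, tab at about 0.036. Handing in.

```bash
python3 -c "
from workcell import arm
print(arm.job_done())"
```

```text
the job is handed in; nothing more can be done
None
```

The frame is closed and the job is handed in, at about 13 s of the 53 s allowed. I pressed the pawl tab down to its stop with closed fingertips. I then eased the front bar down along its arc at well under 2 rad/s until the lid stopped, and backed the arm off clear.

- **Lid:** the front bar's top measures 92–94 mm above the table, against 94 mm when shut. The back rim reads about 96 mm, within the camera's roughly 2 mm error.
- **Pawl:** the tab measures 36 mm in both views, against 34 mm fully pressed. That puts it at about 0.42 rad or more, above the 0.30 needed.
- **Bystanders:** the tape, brush, knife, squeegee, jar_b and cup showed only noise-level change in the side picture. I checked jar_a by eye only, and it looked unmoved.
- **Forces:** the fingertip force peaked at about 55 N at the pawl stop and 22 N on the shut lid. The 55 N was at the fingertips, so I don't expect the 40 N limit on the arm and gripper body to apply to it, and it is well under the 120 N wrist limit.

No check failed. The tab's height before pressing read 65 mm by triangulation and 69 mm by depth, against 70 mm in the text, and I used the depth value.

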